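Blue filter in, hand lens over the snail dish

TASK

We are about to sort the snail shells in the open dish under blue light: take the blue filter slide out of the rack, push it fully home in the slot on top of the cold-light source and let go of it. Then pick up the hand lens and hold it for me over the dish, level and centred, with about two centimetres of air between the lens and the rim of the dish, so that my forceps fit underneath. Finish while still holding the lens there, steady; do not let it touch the dish, and leave the dish, the other filters and everything else on the bench where they are.

Things in the scene. Friction and masses are not known exactly. Their poses are not given: they have to be found in the camera images.
- light_source: fixed pale box, 95 mm high, 110 mm wide (its y). Origin at bench level under the filter slot. Black front panel at x = -30 mm facing the dish (-x), back at +120 mm. Two stiff dark gooseneck lights, 13 mm thick, arch from the front panel out to y = +-145 mm at x = -55 to -75 mm, up to 185 mm high, and down to heads with tips at x -100, y +-80, 115 mm high: carry things over them
- slot_mouth (a point): centre of the mouth of the filter slot in the top of the light source, 95 mm above the bench; axes as those of the light source. The slot is 9 mm wide along x, 54 mm long along y and 45 mm deep, with small chamfers at its mouth; it takes a filter slide upright, thickness along x, either way round
- filter_blue: blue filter slide, 35 g: black upright plate 5 mm thick (its x), 50 wide (y), 72 tall, round blue window; on it a grip tab 10 (x) x 26 (y) x 20 mm tall, upper part blue. Origin mid lower edge, z up: tab's middle is 82 mm above. Starts upright in a slot of the rack, lower edge 10 mm above the bench, 35 mm deep. Fully home in the light source its lower edge is 50 mm above the bench
- filter_green: green filter slide in another slot of the rack, same shape as the blue one; leave it
- filter_amber: amber filter slide in another slot of the rack, same shape as the blue one; leave it
- filter_rack: fixed grey rack block 190 (its x) x 78 (y) x 45 mm high, origin at the centre of its underside; three slots across it at x = -60, 0 and +60 mm hold the filters in any order, their tabs standing up to 102 mm above the bench
- dish: open clear round dish, 90 mm across and 15 mm high, with small brown shells in it, loose; origin at the centre of its underside, z up. It stands on a fixed black plate 116 x 116 x 6 mm, about 135 mm in front (-x of the light source) of the slot
- lens: hand lens, about 120 g, lying on the bench: black-rimmed glass 72 mm across, 14 mm thick, and a straight dark wooden handle. Origin on its underside below the glass's centre, z up. The handle runs along -x from x = -50 to -155 mm, is 16 mm wide (y) and 22 mm high (z 0 to 22); a steel neck joins them
- lens_grip (a point): a good place to grip the lens: in the middle of the handle's thickness, 85 mm from the glass's centre, 11 mm above its underside; axes as those of the lens
- tube_rack: blue rack of capped tubes 190 (its x) x 56 (y) mm, 112 mm high with the tubes, standing between the hand lens and the dish; origin at the centre of its underside; leave it
- amber_bottle: brown bottle 68 mm across, 150 mm high; origin at the centre of its underside; leave it
- wash_bottle: white wash bottle with red cap and spout, 68 mm across, 190 mm high; origin at the centre of its underside; leave it
- jar: clear jar with yellow lid, 60 mm across, 75 mm high; origin at the centre of its underside; leave it
- forceps: steel forceps 120 mm long, 8 mm high, lying on the bench near the robot; origin at the middle of the underside; leave them
Not all that is in view belongs to the job. What is shaped like the tube_rack but orange is not meant.

How it is judged:
On the way:
1. the blue filter stands fully home in the slot of the light source and is let go, while the lens still lies on the bench (horizontal distance between filter_blue and slot_mouth below 0.006 m and z of filter_blue in the frame of slot_mouth between -0.052 and -0.041 m and angle between filter_blue's own z axis and vertical below 0.15 rad and angle between the x axis of filter_blue and the x axis of light_source, either way round below 0.15 rad and contact force between the fingers and filter_blue below 0.05 N and height (world z) of lens below 0.01 m), for 0.2 s.
At the end, for the whole second after the job is handed in: Fingers hold the lens still over the dish: within 10 mm of centre, 10 to 32 mm of air above its rim, level within 0.15 rad, touching nothing else. Blue filter released, fully home in the slot: within 4 mm in depth, 6 mm in plan, 0.15 rad. Dish within 12 mm of its place (horizontal distance between lens and dish below 0.01 m and z of lens in the frame of dish between 0.025 and 0.047 m and angle between each of lens, filter_blue's own z axis and vertical below 0.15 rad and linear speed of lens below 0.02 m/s and contact force between the fingers and lens above 1 N and contact force between lens and dish below 0.05 N and contact force between lens and light_source below 0.05 N and contact force between lens and tube_rack below 0.05 N and contact force between the arm and light_source below 0.5 N and horizontal distance between filter_blue and slot_mouth below 0.006 m and z of filter_blue in the frame of slot_mouth between -0.052 and -0.041 m and angle between the x axis of filter_blue and the x axis of light_source, either way round below 0.15 rad and contact force between the fingers and filter_blue below 0.05 N and distance of dish from where it was at the start of the episode below 0.012 m); the arm keeps its last pose, push and grip.
It fails at once if the lens touches the dish (contact force between lens and dish above 0.3 N).
It fails at once if the dish is shifted more than 12 mm (distance of dish from where it was at the start of the episode above 0.012 m).
It fails at once if another filter is shifted more than 15 mm (distance of any of filter_green, filter_amber from where it was at the start of the episode above 0.015 m).
It fails at once if something else on the bench is shifted more than 15 mm (distance of any of tube_rack, amber_bottle, wash_bottle, jar, forceps from where it was at the start of the episode above 0.015 m).
It also fails if it takes over 61 s, if anything falls off the work surface, if the arm or the gripper's body presses on something with over 40 N, if the wrist force passes 120 N, or if a joint passes its speed limit or range.

ROBOT

A 7-joint arm with a two-finger parallel gripper is mounted at the origin on the work surface. World frame = base frame: x ahead of the robot, y to its left, z up, the work surface at z = 0. Lengths are in m, angles in rad, forces in N, time in s.
With the tool pointing down it reaches from about 0.35 to 0.9 m from the base axis. Payload 7.2 kg.
Tool frame: the origin (TCP) lies on the centre line of the jaws, within the pads' length; the fingertips stand 11 mm ahead of it and the grasp point (between the pads) lies 8 mm behind it; z points along the fingers, y is the line along which they close (so a half turn about z gives the same grasp; the last joint's range is limited). The gripper opens to 88 mm and grips with 3 to 60 N. Pads are 20 mm wide; open, the fingers measure 115 mm over their backs; the gripper's body (75 mm by 178 mm) begins 61 mm behind the grasp point.
Start: joints at [1.245, 0.411, -0.013, 1.596, 0.006, 1.134, -0.082], TCP at [0.159, -0.604, 0.234] pointing down, gripper open.
Joint ranges: [-2.95, 2.95], [-0.29, 1.99], [-1.47, 1.44], [0.14, 2.54], [-1.03, 4.17], [0.13, 1.85], [-2.86, 2.86]. Speed limits (rad/s): [2.39, 2.39, 3.01, 3.01, 3.14, 3.14, 3.14].

INTERFACE

Orientations are given as a rotation vector (axis times angle).
In Python, from rig import ctrl gives the robot as it stands.
- The arm moves only by the shell command python3 -m inch 'ROWS' [FORCE]. ROWS is a JSON object of lists of equal length, an entry for each row: "angular": the turn, a rotation vector about the world's x, y, z in degrees, a list of three; "slide": the shift along the world's x, y, z in m, a list of three; "hand": the opening, from -1 (shut) to 1 (fully open), so that 0 is half open. In form: {"angular": [[ax, ay, az], ...], "slide": [[dx, dy, dz], ...], "hand": [hand, ...]}. A call has 1 to 12 rows; each row shifts and turns the commanded pose from where the row before left it; what a row does not reach is not made up. A row lasts 1/8 s, in which the tool goes at most 62.5 mm and 10.7 degrees, less where a joint would pass 70% of its speed; a pose out of reach is approached as far as the arm can. A call is refused whole if a number of a shift passes 0.0625 or a number of a turn 10.7, either way. A call with a gripper value outside its range is refused whole. The fingers move at their own pace and stop on an object; FORCE is the grip in N (left out, the last holds). Time passes only in rows, so rows that do not move let the fingers close. It gives the time, the measured TCP pose, the force, the opening and the grip force at its end, in the units of the state.
- ctrl.get_state(): the state, without advancing time (a new reading comes with each control period).
- ctrl.read_camera(name): name is "scene" or "top"; returns the picture (400x640x3 uint8, red, green, blue); there is no depth.
- ctrl.calibration(name): a dict with "fx", "fy", "cx", "cy" (pixels), "T" (4x4, takes a point from camera to world coordinates). Camera axes: x right, y up, looking along -z (the intrinsics and any distortion apply to the point x, -y, -z); pixel columns grow to the right and rows downward; lengths in m; the calibration is good to about 2 mm. A picture is of the moment at which its call begins. calibration takes no time and is no camera call.
- ctrl.finish_job(): hands the job in; it is judged then, once.
Trained networks look in the newest picture that a camera, given by its name, has taken for a name from the list of things; names that differ only in an ending like _2 or _b are one class to them, and where a whole thing is asked for, a point or a joint stands for the part that bears it (a point fixed in the world has none). Each returns a list of dicts, best first, with "score" (0 to 1); they miss things now and then, are a little off and sometimes report something else, mostly with a low value. They report only what shows in the picture. A call takes as long as a camera call. They do not tell look-alikes from the thing itself.
- ctrl.spot_in(camera, label): "box" ([left, top, width, height] in pixels, round what is visible of it).
- ctrl.cut_out(camera, label): "pixels" (400x640 bool, what is visible of it) and "box" ([left, top, width, height] in pixels, round what is visible of it).
- ctrl.tip_of(camera, label): "centre" ([column, row] in pixels: a listed point, or the origin of a listed thing).
The state is a dict: "time": time; "joint_pos": joint angles; "qd": joint speeds; "joint_efforts": joint torques, N m; "tcp_pos": TCP position; "tcp_rot": TCP orientation; "force": force on the tool from outside, world axes, zero at the start; "wrist_torque": the same for the moment, N m; "width": finger opening in m; "grasp_force": force on a finger pad.
Only numpy, scipy, OpenCV 4.12 (cv2) and the standard library are available. Lean on these libraries where they do the work, as an engineer would, in place of code of your own. Each camera call takes 0.05 s, during which the arm holds its last target. There are 200 camera calls.

## Working session

There is one attempt and no reset: what is moved stays moved. The work goes in short steps, Python scripts to look and compute and a shell command to move; the robot and the scene stay as the last step left them, time stands still between calls to the robot, and variables do not carry over. Pictures are saved under pics/ and viewed, at most 10 in all, crops included, and the job is handed in when it is done.

```bash
mkdir -p pics; ls; cat > h.py <<'E'
import numpy as np, cv2
from rig import ctrl
def proj(cam,P):
    c=ctrl.calibration(cam);T=np.array(c["T"]);p=(np.atleast_2d(P)-T[:3,3])@T[:3,:3]
    x=p[:,0]/-p[:,2];y=-p[:,1]/-p[:,2]
    return np.c_[c["fx"]*x+c["cx"],c["fy"]*y+c["cy"]]
def ray(cam,uv,z):
    c=ctrl.calibration(cam);T=np.array(c["T"])
    d=T[:3,:3]@np.array([(uv[0]-c["cx"])/c["fx"],-(uv[1]-c["cy"])/c["fy"],-1]);o=T[:3,3]
    return o+d*(z-o[2])/d[2]
def tri(uvs):
    A=0;b=0
    for cam,uv in uvs.items():
        c=ctrl.calibration(cam);T=np.array(c["T"])
        d=T[:3,:3]@np.array([(uv[0]-c["cx"])/c["fx"],-(uv[1]-c["cy"])/c["fy"],-1]);d/=np.linalg.norm(d)
        M=np.eye(3)-np.outer(d,d);A=A+M;b=b+M@T[:3,3]
    return np.linalg.solve(A,b)
def save(n,im): cv2.imwrite("pics/"+n,cv2.cvtColor(im,cv2.COLOR_RGB2BGR))
E
python3 - <<'E'
from h import *
for cam in("top","scene"):
    im=ctrl.read_camera(cam);save(cam+"0.png",im);c=ctrl.calibration(cam)
    print(cam,{k:np.round(v,3).tolist() for k,v in c.items()})
    for l in["light_source","slot_mouth","filter_blue","filter_green","filter_amber","filter_rack","dish","lens","lens_grip","tube_rack","amber_bottle","wash_bottle","jar","forceps"]:
        print(l,[(np.round(d["centre"]).tolist(),round(d["score"],2),ray(cam,d["centre"],0.095 if l=="slot_mouth" else 0.).round(3)[:2].tolist()) for d in ctrl.tip_of(cam,l)[:3]])
E
```

```text
pics
top {'fx': 384.689, 'fy': 384.689, 'cx': 323.053, 'cy': 198.881, 'T': [[0.009, 0.986, -0.164, 0.384], [-1.0, 0.008, -0.003, 0.004], [-0.002, 0.164, 0.986, 0.957], [0.0, 0.0, 0.0, 1.0]]}
light_source [([286.0, 149.0], 0.85, [0.672, 0.103])]
slot_mouth [([285.0, 139.0], 0.81, [0.667, 0.098]), ([288.0, 149.0], 0.28, [0.643, 0.091])]
filter_blue [([186.0, 185.0], 0.67, [0.576, 0.356])]
filter_green [([185.0, 214.0], 0.66, [0.502, 0.354])]
filter_amber [([184.0, 232.0], 0.54, [0.455, 0.354])]
filter_rack [([185.0, 214.0], 0.7, [0.501, 0.354]), ([190.0, 206.0], 0.67, [0.523, 0.342])]
dish [([294.0, 196.0], 0.79, [0.548, 0.082])]
lens [([462.0, 180.0], 0.71, [0.595, -0.345]), ([189.0, 188.0], 0.45, [0.568, 0.349])]
lens_grip [([466.0, 212.0], 0.83, [0.512, -0.352])]
tube_rack [([401.0, 216.0], 0.82, [0.5, -0.188]), ([434.0, 312.0], 0.59, [0.268, -0.261])]
amber_bottle [([384.0, 114.0], 0.81, [0.768, -0.15])]
wash_bottle [([221.0, 137.0], 0.67, [0.703, 0.273])]
jar [([435.0, 133.0], 0.88, [0.718, -0.281])]
forceps [([262.0, 277.0], 0.73, [0.348, 0.156])]
scene {'fx': 362.767, 'fy': 362.
[... 371 characters left out ...]
([430.0, 271.0], 0.5, [0.502, 0.341])]
filter_amber [([436.0, 258.0], 0.6, [0.454, 0.345])]
filter_rack [([429.0, 274.0], 0.61, [0.511, 0.34])]
dish [([336.0, 246.0], 0.65, [0.546, 0.08])]
lens [([204.0, 209.0], 0.56, [0.608, -0.334])]
lens_grip [([220.0, 183.0], 0.69, [0.496, -0.353])]
tube_rack [([266.0, 201.0], 0.82, [0.494, -0.183]), ([275.0, 145.0], 0.76, [0.25, -0.293]), ([437.0, 256.0], 0.74, [0.444, 0.346])]
amber_bottle [([225.0, 272.0], 0.87, [0.757, -0.148]), ([219.0, 187.0], 0.3, [0.51, -0.348])]
wash_bottle [([381.0, 333.0], 0.76, [0.721, 0.279])]
jar [([191.0, 247.0], 0.55, [0.733, -0.279])]
forceps [([436.0, 257.0], 0.4, [0.449, 0.343]), ([381.0, 209.0], 0.39, [0.357, 0.149])]
```

View pics/top0.png

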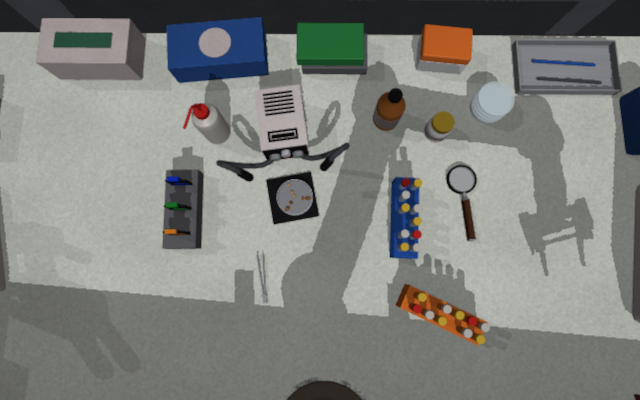

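View pics/scene0.png

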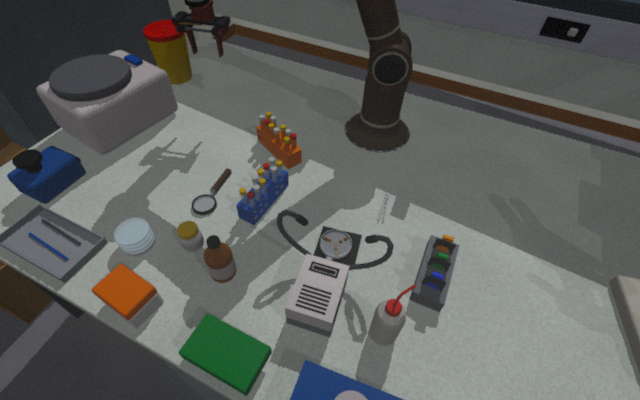

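The top view shows the rack at (183,210), with blue tab (175,180), green (172,205) and amber (171,232). The light source is at (283,118) with its slot at (284,134), the dish at (294,197), the lens at (462,180) with its handle towards (470,235), the blue tube rack at (404,217) and the orange look-alike at (443,315).

Things that could be taken for the blue filter in the top view are the blue box (217,48), blue pen (563,63), blue tube rack (404,217) and the blue tab in the rack (175,180). I choose the tab in the rack and check it in one crop.

```bash
python3 - <<'E'
from h import *
t=cv2.imread("pics/top0.png");s=cv2.imread("pics/scene0.png")
def cr(im,x,y,w=56,h=42): return cv2.resize(im[y:y+h,x:x+w],(w*7,h*7),interpolation=cv2.INTER_CUBIC)
a=np.vstack([np.hstack([cr(t,155,168),cr(t,256,113)]),np.hstack([cr(s,412,250),cr(s,296,252)])])
cv2.imwrite("pics/c1.png",a);print(a.shape)
E
```

```text
(588, 784, 3)
```

View pics/c1.png

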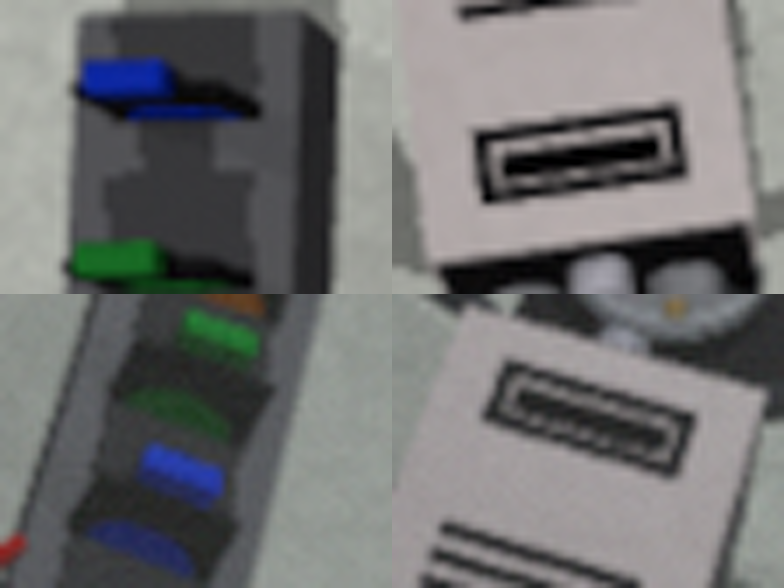

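The crop confirms the blue filter: its blue tab is at top (173,179) and scene (437,277), next to the green one. The slot sits in a black ring centred at about top (282.5,134.5) and scene (324,269). Next I measure these precisely.

```bash
cat > m.py <<'E'
from h import *
from scipy.optimize import minimize
K=8
def blue_mask(im,win,hue=(108,132)):
    x,y,w,h=win;hsv=cv2.cvtColor(cv2.resize(im[y:y+h,x:x+w],None,fx=K,fy=K,interpolation=cv2.INTER_CUBIC),cv2.COLOR_RGB2HSV)
    m=((hsv[...,0]>hue[0])&(hsv[...,0]<hue[1])&(hsv[...,1]>150)&(hsv[...,2]>60)).astype(np.uint8)
    n,l,st,_=cv2.connectedComponentsWithStats(m);return l,st
def hull_iou(cam,win,mask,C):
    p=(proj(cam,C)-np.array(win[:2])+.5)*K-.5
    q=np.zeros_like(mask);cv2.fillConvexPoly(q,cv2.convexHull(np.round(p*16).astype(np.int32)),1,cv2.LINE_8,4)
    return (q&mask).sum()/max(1,(q|mask).sum())
def tab(p):
    x,y,a,z0,z1=p;c,s=np.cos(a),np.sin(a)
    return np.array([[x+c*u-s*v,y+s*u+c*v,z] for u in(-.005,.005) for v in(-.013,.013) for z in(z0,z1)])
E
python3 - <<'E'
from m import *
T=cv2.cvtColor(cv2.imread("pics/top0.png"),4);S=cv2.cvtColor(cv2.imread("pics/scene0.png"),4)
M={}
for cam,im,win in(("top",T,(155,168,56,30)),("scene",S,(412,262,56,30))):
    l,st=blue_mask(im,win);print(cam,[(s/K).round(1).tolist() for s in st[1:] if s[4]>100])
    k=1+np.argmin([s[1] if s[4]>300 else 1e9 for s in st[1:]]);M[cam]=(win,(l==k).astype(np.uint8))
for cams in(["top","scene"],["top"],["scene"]):
    f=lambda p:-sum(hull_iou(c,*M[c],tab([p[0],p[1],p[2]/10,p[3],.102])) for c in cams)
    r=min((minimize(f,[.565,.355,a,.092],method="Nelder-Mead",options=dict(initial_simplex=np.array([.565,.355,a,.092])+np.vstack([np.zeros(4),np.diag([.006,.006,1,.005])]))) for a in(-.5,.5)),key=lambda r:r.fun)
    print(cams,r.x.round(4),r.fun)
# slot ring
for cam,im,win in(("top",T,(262,122,44,26)),("scene",S,(303,257,44,28))):
    x,y,w,h=win;g=cv2.resize(cv2.cvtColor(im[y:y+h,x:x+w],cv2.COLOR_RGB2GRAY),None,fx=K,fy=K,interpolation=cv2.INTER_CUBIC)
    m=(g<(90 if cam=="top" else 110)).astype(np.uint8);cs,_=cv2.findContours(m,cv2.RETR_EXTERNAL,cv2.CHAIN_APPROX_NONE);c=max(cs,key=cv2.contourArea)
    q=cv2.approxPolyDP(cv2.convexHull(c),8,True)[:,0]
    q=(q+.5)/K-.5+[x,y];W=np.array([ray(cam,u,.095) for u in q])[:,:2];print(cam,q.round(1).tolist(),W.round(4).tolist(),"c",W.mean(0).round(4))
    if len(W)==4:
        e=[W[1]-W[0],W[2]-W[1]];print([(round(np.linalg.norm(v),4),round(np.degrees(np.arctan2(v[1],v[0])),1)) for v in e])
print(ray("top",(185,127),.19),ray("top",(201,110),.19))
for uv in[(190,107),(185,127)]: print(tri({"top":(185,127),"scene":(413,288)}))
print(ctrl.get_state()["tcp_rot"],ctrl.get_state()["time"],ctrl.get_state()["width"])
E
```

```text
top [[11.4, 8.2, 13.1, 5.9, 546.2], [18.2, 15.0, 15.9, 2.2, 222.9]]
scene [[20.4, 9.6, 11.4, 8.1, 411.4], [14.1, 21.1, 2.2, 1.5, 13.4], [16.2, 21.2, 3.1, 2.4, 41.2], [21.2, 23.1, 4.2, 3.4, 52.4]]
['top', 'scene'] [0.57   0.3514 0.0345 0.0951] -1.7206786536441454
['top'] [0.5702 0.3521 0.4129 0.0923] -0.9353486319505737
['scene'] [ 0.5716  0.351  -0.0058  0.0985] -0.8982376350198976
top [[296.2, 128.2], [296.9, 137.8], [268.3, 140.9], [267.9, 131.3]] [[0.6942, 0.0718], [0.6707, 0.0695], [0.6626, 0.1361], [0.686, 0.1377]] c [0.6783 0.1038]
[(np.float64(0.0236), np.float64(-174.6)), (np.float64(0.0671), np.float64(97.0))]
scene [[311.4, 261.4], [338.6, 268.6], [336.7, 276.9], [334.3, 277.8], [308.9, 269.8]] [[0.6728, 0.0667], [0.6606, 0.1337], [0.6832, 0.139], [0.6878, 0.135], [0.6962, 0.0718]] c [0.6801 0.1092]
[0.66063183 0.29650247 0.19      ] [0.69828959 0.26536122 0.19      ]
[0.66983791 0.30574766 0.16474624]
[0.66983791 0.30574766 0.16474624]
[3.11546583e+00 4.03904424e-01 1.08413850e-06] 1.5 0.08773359585325338
```

```bash
python3 - <<'E'
from m import *
T=cv2.cvtColor(cv2.imread("pics/top0.png"),4);S=cv2.cvtColor(cv2.imread("pics/scene0.png"),4)
for cam,im,win,thr in(("top",T,(250,78,66,90),150),("scene",S,(280,245,80,95),150)):
    x,y,w,h=win;b=cv2.resize(im[y:y+h,x:x+w],None,fx=K,fy=K,interpolation=cv2.INTER_CUBIC).astype(int)
    m=((b[...,0]>b[...,1]+8)&(b[...,0]>thr)).astype(np.uint8)
    cs,_=cv2.findContours(cv2.morphologyEx(m,cv2.MORPH_CLOSE,np.ones((25,25))),cv2.RETR_EXTERNAL,cv2.CHAIN_APPROX_NONE);c=max(cs,key=cv2.contourArea)
    W=np.array([ray(cam,(u+.5)/K-.5+[x,y],.095)[:2] for u in cv2.convexHull(c)[:,0]])
    r=cv2.minAreaRect((W*1000).astype(np.float32));print(cam,cv2.contourArea(c)/64,r)
    q=cv2.approxPolyDP((W*1000).astype(np.float32).reshape(-1,1,2),6,True)[:,0]
    for i in range(len(q)):
        d=q[(i+1)%len(q)]-q[i];print(q[i].round(1),np.hypot(*d).round(1),np.degrees(np.arctan2(d[1],d[0])).round(1)%180)
# dish: ellipse of cut_out, lens
for cam in("top","scene"):
    ctrl.read_camera(cam)
    for l,z in(("dish",.021),("lens",.0)):
        d=ctrl.cut_out(cam,l)[0];p=d["pixels"].astype(np.uint8);ys,xs=np.nonzero(p)
        if l=="dish":
            c=max(cv2.findContours(p,0,1)[0],key=cv2.contourArea)
            W=np.array([ray(cam,u,z)[:2]*1000 for u in c[:,0]],np.float32);print(cam,l,cv2.minEnclosingCircle(W),W.mean(0))
        else:
            W=np.array([ray(cam,u,.011)[:2]*1000 for u in np.c_[xs,ys]]);
            e=np.linalg.eigh(np.cov(W.T))[1][:,1];t=(W-W.mean(0))@e;n=(W-W.mean(0))@[-e[1],e[0]]
            print(cam,l,W.mean(0).round(1),np.degrees(np.arctan2(e[1],e[0])).round(1),W[t.argmin()].round(1),W[t.argmax()].round(1))
E
```

```text
top 2594.7578125 ((721.8941040039062, 109.90231323242188), (148.38780212402344, 106.80394744873047), 8.796194076538086)
[799.4  69.7] 141.2 9.199997
[660.   47.2] 103.9 99.3
[643.1 149.7] 143.5 9.0
[784.9 172.2] 103.5 98.0
scene 1.25 ((672.5420532226562, 55.21578598022461), (5.533414840698242, 2.388077974319458), 54.71629333496094)
[670.6  53.2] 0.0 0.0
top dish ((544.8228149414062, 77.26292419433594), 45.40446090698242) [543.4121  78.3464]
top lens [ 558.2 -343.7] -173.8 [ 630.4 -330.2] [ 441.8 -355.3]
scene dish ((551.212646484375, 80.24675750732422), 48.06648635864258) [551.2209   81.99995]
scene lens [ 564.9 -340.3] -172.3 [ 634.1 -324.1] [ 437.5 -359. ]
```

```bash
python3 -m inch '{"angular":[[0,0,-5],[0,0,-5],[0,0,-4.8],[0,0,0],[0,0,0],[0,0,0],[0,0,0],[0,0,0],[0,0,0],[0,0,0],[0,0,0],[0,0,0]],"slide":[[0.01,0.03,0.04],[0.02,0.04,0.04],[0.02,0.05,0.04],[0.03,0.05,0],[0.03,0.05,0],[0.03,0.05,0],[0.03,0.05,0],[0.03,0.05,0],[0.03,0.05,0],[0.03,0.05,0],[0.03,0.05,0],[0.03,0.05,0]],"hand":[1,1,1,0.3,0.3,0.3,0.3,0.3,0.3,0.3,0.3,0.3]}' 25
```

```text
time: 3.3
tcp_pos: [0.4787, -0.0362, 0.3513]
tcp_rot: [3.141, -0.002, 0.002]
force: [0.9, 0.3, -0.2]
width: 0.0571
grasp_force: 0.0
```

```bash
python3 -m inch '{"angular":[[0,0,0],[0,0,0],[0,0,0],[0,0,0],[0,0,0],[0,0,0],[0,0,0],[0,0,0],[0,0,0],[0,0,0],[0,0,0],[0,0,0]],"slide":[[0.01,0.048,0],[0.01,0.048,0],[0.01,0.048,0],[0.01,0.048,0],[0.01,0.048,0],[0.01,0.048,0],[0.01,0.048,-0.02],[0.01,0.03,-0.04],[0.011,0.022,-0.06],[0,0,-0.06],[0,0,-0.02],[0,0,0]],"hand":[0.3,0.3,0.3,0.3,0.3,0.3,0.3,0.3,0.3,0.3,0.3,0.3]}' 25; python3 - <<'E'
from m import *
print(ctrl.get_state()["tcp_pos"])
t=ctrl.read_camera("top");s=ctrl.read_camera("scene")
cr=lambda im,x,y:cv2.resize(im[y:y+60,x:x+80],(400,300),interpolation=cv2.INTER_CUBIC)
save("c2.png",np.hstack([cr(t,130,150),cr(s,390,225)]))
E
```

```text
time: 4.8
tcp_pos: [0.5686, 0.349, 0.1529]
tcp_rot: [3.141, -0.002, -0.002]
force: [0.3, 0.4, 0.3]
width: 0.0571
grasp_force: 0.0
[0.56856464 0.3489597  0.15285748]
```

View pics/c2.png

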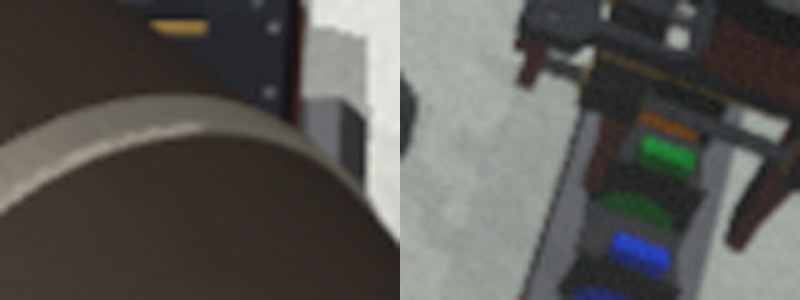

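```bash
python3 - <<'E'
from h import *
print(proj("scene",[[.5686,.349,.142],[.5686,.349+.0285,.142],[.5686,.349-.0285,.142],[.5686,.349,.102],[.570,.3515,.102]]).round(1))
E
```

```text
[[442.  264.5]
 [454.5 269.5]
 [429.8 259.6]
 [437.2 273.2]
 [438.1 274.1]]
```

```bash
python3 -m inch '{"angular":[[0,0,0],[0,0,0],[0,0,0],[0,0,0],[0,0,0],[0,0,0],[0,0,0],[0,0,0],[0,0,0]],"slide":[[0.0015,0.0025,-0.02],[0,0,-0.02],[0,0,-0.0165],[0,0,0],[0,0,0],[0,0,0],[0,0,0],[0,0,0],[0,0,0]],"hand":[0.3,0.3,0.3,0.3,-0.6,-0.6,-0.6,-0.6,-0.6]}' 25
```

```text
time: 6.02
tcp_pos: [0.5703, 0.352, 0.097]
tcp_rot: [-3.141, 0.001, -0.001]
force: [0.1, -0.3, 1.3]
width: 0.0258
grasp_force: 25.0
```

```bash
python3 -m inch '{"angular":[[0,0,0],[0,0,0],[0,0,0],[0,0,0],[0,0,0],[0,0,0],[0,0,2],[0,0,2],[0,0,2],[0,0,2],[0,0,1],[0,0,0]],"slide":[[0,0,0.015],[0,0,0.025],[0,0,0.04],[0,0,0.05],[0,0,0.05],[0,0,0.04],[0.02,-0.05,0.01],[0.02,-0.05,0],[0.02,-0.05,0],[0.02,-0.05,0],[0.018,-0.033,0],[0.010,-0.016,0]],"hand":[-0.6,-0.6,-0.6,-0.6,-0.6,-0.6,-0.6,-0.6,-0.6,-0.6,-0.6,-0.6]}'; python3 -m inch '{"angular":[[0,0,0],[0,0,0],[0,0,0]],"slide":[[0,0,-0.05],[0,0,-0.04],[0,0,0]],"hand":[-0.6,-0.6,-0.6]}'; python3 - <<'E'
from m import *
print(ctrl.get_state()["tcp_pos"])
t=ctrl.read_camera("top");s=ctrl.read_camera("scene");save("top3.png",t);save("scene3.png",s)
cr=lambda im,x,y:cv2.resize(im[y:y+120,x:x+80],(400,600),interpolation=cv2.INTER_CUBIC)
save("c3.png",np.hstack([cr(t,245,60),cr(s,285,195)]))
E
```

```text
time: 7.52
tcp_pos: [0.6788, 0.1004, 0.3272]
tcp_rot: [3.132, 0.241, 0.001]
force: [-0.8, 0.7, -0.1]
width: 0.0258
grasp_force: 25.0
time: 7.9
tcp_pos: [0.6761, 0.1037, 0.234]
tcp_rot: [3.132, 0.248, -0.009]
force: [0.6, -0.8, 0.6]
width: 0.0257
grasp_force: 25.0
[0.67609304 0.10365875 0.23396789]
```

View pics/c3.png

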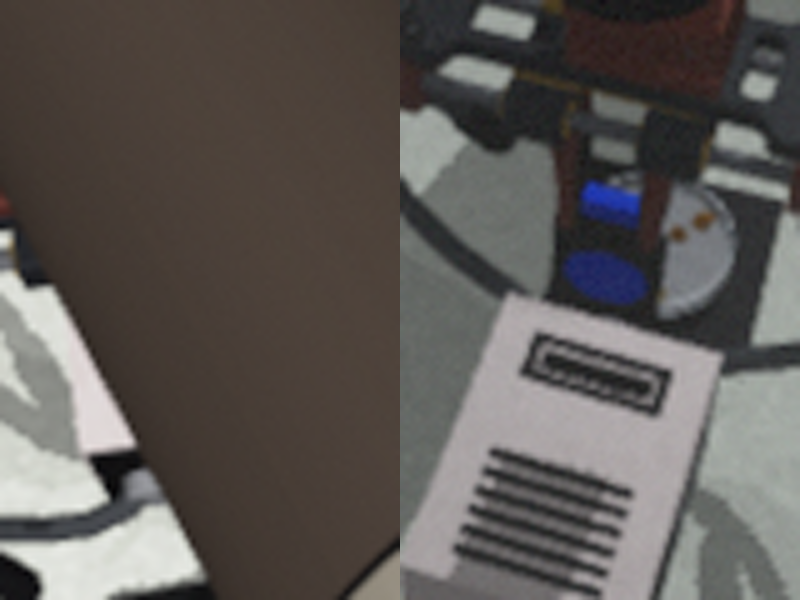

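```bash
python3 - <<'E'
from m import *
S=cv2.cvtColor(cv2.imread("pics/scene3.png"),4);win=(312,225,30,20)
l,st=blue_mask(S,win);k=1+np.argmax([s[4] for s in st[1:]]);print(st[1:,4]/64);mk=(l==k).astype(np.uint8)
top=.234+.005
f=lambda p:-hull_iou("scene",win,mk,tab([p[0],p[1],np.radians(9.06),top-p[2],top]))
r=minimize(f,[.676,.1037,.007],method="Nelder-Mead",options=dict(initial_simplex=[[.676,.1037,.007],[.681,.1037,.007],[.676,.108,.007],[.676,.1037,.01]]))
print(r.x.round(4),r.fun)
ys,xs=np.nonzero(mk);print("mask c",(np.array([xs.mean(),ys.mean()])+.5)/K-.5+win[:2])
# window centre (blue disc), at face +x side 2.5mm
h=cv2.cvtColor(S,cv2.COLOR_RGB2HSV);m=(h[...,0]>108)&(h[...,0]<132)&(h[...,1]>120)&(h[...,2]>40);m[:244]=0;m[256:]=0;m[:,:315]=0;m[:,345:]=0
ys,xs=np.nonzero(m);print("win",xs.min(),xs.max(),ys.min(),ys.max(),xs.mean(),ys.mean())
R=np.radians(9.06);print(proj("scene",[[.6761+.0025*np.cos(R),.1037+.0025*np.sin(R),z] for z in(.147+.072,.147+.045,.147+.04,.147+.036,.147)]).round(1))
print(proj("scene",[[.6782,.1032,.095]]).round(1))
E
```

```text
[72.421875]
[0.6773 0.1031 0.0079] -0.8550028807374688
mask c [326.53348166 235.20230583]
win 318 334 245 255 325.6 249.9923076923077
[[326.4 240.2]
 [325.9 247.2]
 [325.8 248.4]
 [325.7 249.4]
 [325.1 258. ]]
[[324.  269.2]]
```

```bash
python3 -m inch '{"angular":[[0,0,0],[0,0,0],[0,0,0],[0,0,0]],"slide":[[0.0017,-0.0005,-0.025],[0,0,-0.02],[0,0,0],[0,0,0]],"hand":[-0.6,-0.6,-0.6,-0.6]}'
```

```text
time: 8.5
tcp_pos: [0.6802, 0.1028, 0.1928]
tcp_rot: [-3.132, -0.246, -0.002]
force: [-0.3, 0.9, 0.1]
width: 0.0254
grasp_force: 25.0
```

```bash
cat > fit.py <<'E'
from m import *
import sys
S=ctrl.read_camera("scene");st0=ctrl.get_state();p=np.array(st0["tcp_pos"]);print(p.round(4),np.round(st0["force"],1),st0["time"])
win=(308,225,36,36);l,st=blue_mask(S,win);ok=[i for i in range(1,len(st)) if st[i,4]>30*64];k=min(ok,key=lambda i:st[i,1]);mk=(l==k).astype(np.uint8);print(st[ok]/K)
top=p[2]+.005
f=lambda q:-hull_iou("scene",win,mk,tab([q[0],q[1],np.radians(9),top-q[2],top]))
r=minimize(f,[p[0],p[1],.007],method="Nelder-Mead",options=dict(initial_simplex=np.array([p[0],p[1],.007])+np.vstack([np.zeros(3),np.diag([.005,.005,.003])])))
print(r.x.round(4),r.fun); save("last.png",S)
E
python3 fit.py
```

```text
[0.6803 0.1028 0.1929] [ 0.5 -0.9 -0.9] 8.55
[[ 11.375  18.875  11.625   8.25  502.125]
 [  8.5    32.125  13.25    3.875 294.5  ]]
[0.6825 0.1031 0.0066] -0.873026462085835
```

```bash
python3 -m inch '{"angular":[[0,0,0],[0,0,0],[0,0,0],[0,0,0]],"slide":[[-0.003,0,0],[0,0,0],[0,0,0],[0,0,0]],"hand":[-0.6,-0.6,-0.6,-0.6]}';python3 fit.py;python3 -m inch '{"angular":[[0,0,0],[0,0,0],[0,0,0],[0,0,0],[0,0,0]],"slide":[[0,0,-0.005],[0,0,-0.004],[0,0,-0.004],[0,0,-0.003],[0,0,0]],"hand":[-0.6,-0.6,-0.6,-0.6,-0.6]}'
```

```text
time: 9.05
tcp_pos: [0.6768, 0.1024, 0.1916]
tcp_rot: [3.132, 0.246, 0.0]
force: [-0.2, -0.7, -0.1]
width: 0.0256
grasp_force: 25.0
[0.6768 0.1024 0.1916] [-0.3  0.6 -0.2] 9.1
[[ 12.125  18.     11.25    8.125 490.   ]
 [  9.25   31.25   13.25    4.75  404.   ]]
[0.6791 0.1011 0.0066] -0.8575256811076374
time: 9.72
tcp_pos: [0.6767, 0.1024, 0.1753]
tcp_rot: [3.132, 0.246, -0.001]
force: [-0.5, 0.3, -1.0]
width: 0.0254
grasp_force: 25.0
```

```bash
python3 -m inch '{"angular":[[0,0,0],[0,0,0],[0,0,0],[0,0,0]],"slide":[[0,0.0005,-0.006],[0,0,-0.007],[0,0,-0.007],[0,0,0]],"hand":[-0.6,-0.6,-0.6,-0.6]}'
```

```text
time: 10.22
tcp_pos: [0.6765, 0.1028, 0.1546]
tcp_rot: [3.132, 0.246, -0.002]
force: [0.9, 0.4, -0.6]
width: 0.0258
grasp_force: 25.0
```

```bash
python3 -m inch '{"angular":[[0,0,0],[0,0,0],[0,0,0],[0,0,0]],"slide":[[0,0,-0.006],[0,0,-0.006],[0,0,-0.004],[0,0,0]],"hand":[-0.6,-0.6,-0.6,-0.6]}'; python3 fit.py; python3 -c "
import cv2;i=cv2.imread('pics/last.png');cv2.imwrite('pics/c4.png',cv2.resize(i[205:305,275:375],(500,500),interpolation=2))"
```

```text
time: 10.72
tcp_pos: [0.6766, 0.1029, 0.1391]
tcp_rot: [3.132, 0.246, -0.001]
force: [-0.5, -0.4, 0.0]
width: 0.0257
grasp_force: 25.0
[0.6767 0.1029 0.1395] [ 0.3  0.8 -0.5] 10.775
[[ 11.5   30.25  11.     5.75 359.  ]]
[0.6778 0.1031 0.0068] -0.8589861751152074
```

View pics/c4.png

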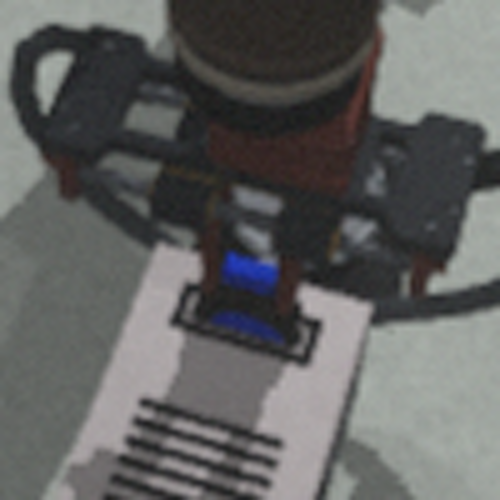

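The filter is in the slot, with the blue tab at crop (250,270) and only the top of the window above the ring. I push the last millimetres until I feel the stop.

```bash
python3 -m inch '{"angular":[[0,0,0],[0,0,0],[0,0,0],[0,0,0]],"slide":[[0,0,-0.0015],[0,0,-0.0015],[0,0,-0.0015],[0,0,0]],"hand":[-0.6,-0.6,-0.6,-0.6]}'
```

```text
time: 11.28
tcp_pos: [0.6777, 0.1029, 0.1368]
tcp_rot: [3.132, 0.245, 0.004]
force: [-0.6, -0.9, 7.6]
width: 0.0257
grasp_force: 25.0
```

```bash
python3 -m inch '{"angular":[[0,0,0],[0,0,0],[0,0,0],[0,0,0],[0,0,0],[0,0,0],[0,0,0],[0,0,0]],"slide":[[0,0,0.001],[0,0,0.001],[0,0,0.001],[0,0,0.02],[0,0,0.04],[0,0,0.05],[0,0,0.03],[0,0,0]],"hand":[0.2,0.2,0.2,0.2,0.2,0.2,0.2,0.2]}' 30; python3 -m inch '{"angular":[[0,0,0],[0,0,0],[0,0,0],[0,0,0],[0,0,0],[0,0,0],[0,0,0],[0,0,0],[0,0,0],[0,0,0],[0,0,0]],"slide":[[-0.018,-0.05,0],[-0.018,-0.05,0],[-0.018,-0.05,0],[-0.018,-0.05,0],[-0.018,-0.05,0],[-0.018,-0.05,0],[-0.018,-0.05,0],[-0.018,-0.05,0],[-0.018,-0.045,0],[0,0,-0.02],[0,0,0]],"hand":[0.2,0.2,0.2,0.2,0.2,0.2,0.2,0.2,0.2,0.2,0.2]}'; python3 - <<'E'
from m import *
s=ctrl.read_camera("scene");t=ctrl.read_camera("top");print(ctrl.get_state()["tcp_pos"])
cr=lambda im,x,y:cv2.resize(im[y:y+120,x:x+80],(400,600),interpolation=cv2.INTER_CUBIC)
save("c5.png",np.hstack([cr(s,285,215),cr(s,180,110)]))
E
```

```text
time: 12.28
tcp_pos: [0.6779, 0.1038, 0.2826]
tcp_rot: [-3.131, -0.246, -0.01]
force: [0.1, -0.4, -0.2]
width: 0.0528
grasp_force: 0.0
time: 13.65
tcp_pos: [0.5134, -0.3419, 0.2563]
tcp_rot: [-3.13, -0.244, 0.004]
force: [-0.1, -0.5, 0.8]
width: 0.0527
grasp_force: 0.0
[ 0.51501487 -0.34115623  0.25821818]
```

View pics/c5.png

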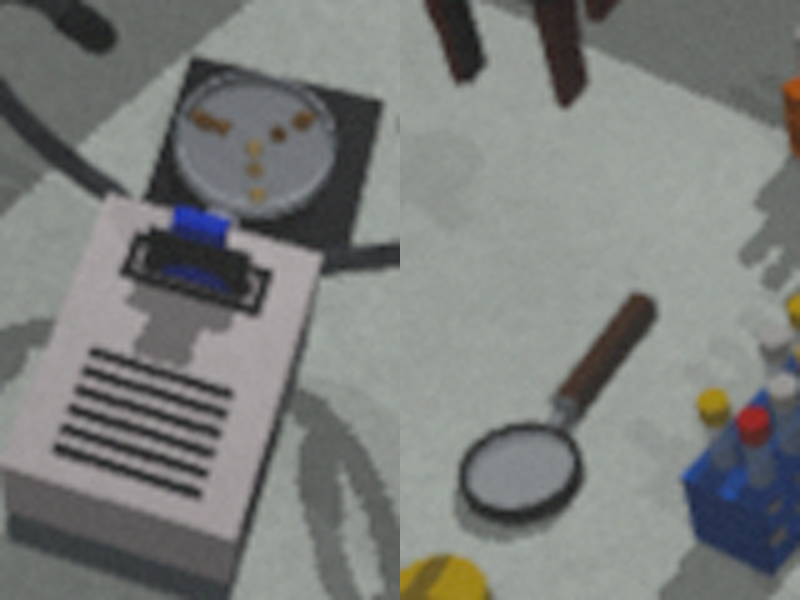

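Blue filter is home and released: the tab stands at crop-left (200,225), with only the window's top showing over the slot. The lens lies free at crop-right, glass (521,472) and handle (570,400)–(645,300).

```bash
python3 - <<'E'
from h import *
for n,u,z in(("glass",(203.7,204),.009),("h0",(213.6,189.7),.015),("h1",(228.2,168.7),.015)): print(n,ray("scene",u,z).round(4))
T=cv2.imread("pics/top0.png")
for cam in("top","scene"):
    for l,z in(("lens",.0),("lens_grip",.011)):
        d=ctrl.tip_of(cam,l); print(cam,l,[(np.round(x["centre"],1),x["score"],ray(cam,x["centre"],z).round(4)) for x in d[:2]])
h=cv2.cvtColor(T,cv2.COLOR_BGR2HSV)[190:245,455:482];g=T[190:245,455:482].max(2)
m=g<95;ys,xs=np.nonzero(m);W=np.array([ray("top",(x+455,y+190),.015)[:2] for x,y in zip(xs,ys)])
print(len(W),W.min(0),W.max(0));p=np.polyfit(W[:,0],W[:,1],1);print("line",p,np.degrees(np.arctan(p[0])),np.polyval(p,.5105))
E
```

```text
glass [ 0.5967 -0.34    0.009 ]
h0 [ 0.5388 -0.3448  0.015 ]
h1 [ 0.4406 -0.3592  0.015 ]
top lens [(array([459.9, 178. ]), 0.86, array([ 0.5993, -0.3398,  0.    ]))]
top lens_grip []
scene lens [(array([204. , 207.4]), 0.77, array([ 0.602 , -0.3372,  0.    ])), (array([322.3, 280.1]), 0.39, array([0.6589, 0.0929, 0.    ]))]
scene lens_grip [(array([218.2, 185.1]), 0.9, array([ 0.5134, -0.3468,  0.011 ])), (array([222.7, 271.3]), 0.52, array([ 0.7612, -0.1501,  0.011 ]))]
389 [ 0.44150244 -0.36396774] [ 0.5656005  -0.32048222]
line [ 0.12874775 -0.41157452] 7.336344698823545 -0.34584879313263167
```

```bash
python3 -m inch '{"angular":[[0,0,-1.3],[0,0,0],[0,0,0],[0,0,0],[0,0,0],[0,0,0]],"slide":[[-0.001,-0.005,-0.055],[0,0,-0.055],[0,0,-0.055],[0,0,-0.023],[0,0,0],[0,0,0]],"hand":[0.2,0.2,0.2,0.2,0.2,0.2]}' 30
```

```text
time: 14.7
tcp_pos: [0.5149, -0.3472, 0.0716]
tcp_rot: [3.133, 0.211, 0.003]
force: [-0.5, -0.8, 0.3]
width: 0.0529
grasp_force: 0.0
```

```bash
python3 -m inch '{"angular":[[0,0,0],[0,0,0],[0,0,0],[0,0,0],[0,0,0],[0,0,0],[0,0,0],[0,0,0],[0,0,0]],"slide":[[-0.001,0,-0.025],[0,0,-0.02],[0,0,-0.0115],[0,0,0],[0,0,0],[0,0,0],[0,0,0],[0,0,0],[0,0,0]],"hand":[0.2,0.2,0.2,0.2,-0.8,-0.8,-0.8,-0.8,-0.8]}' 40
```

```text
time: 15.82
tcp_pos: [0.5128, -0.3475, 0.014]
tcp_rot: [3.134, 0.21, 0.0]
force: [-0.2, -1.1, 3.0]
width: 0.016
grasp_force: 39.9
```

```bash
python3 -m inch '{"angular":[[0,0,0],[0,0,0],[0,0,0],[0,0,0],[0,0,0],[0,0,0],[0,0,0],[0,0,0],[0,0,0]],"slide":[[0,0,0.015],[0,0,0.03],[0,0,0.05],[0,0,0.05],[0,0,0.05],[0,0,0.05],[0,0,0.015],[0,0,0],[0,0,0]],"hand":[-0.8,-0.8,-0.8,-0.8,-0.8,-0.8,-0.8,-0.8,-0.8]}'; python3 -m inch '{"angular":[[0,0,0],[0,0,0],[0,0,0],[0,0,0],[0,0,0],[0,0,0],[0,0,0],[0,0,0],[0,0,0],[0,0,0],[0,0,0],[0,0,0]],"slide":[[-0.003,0.02,0],[-0.005,0.04,0],[-0.006,0.05,0],[-0.006,0.05,0],[-0.006,0.05,0],[-0.006,0.05,0],[-0.006,0.05,0],[-0.006,0.05,0],[-0.004,0.035,0],[-0.003,0.023,0],[0,0,0],[0,0,0]],"hand":[-0.8,-0.8,-0.8,-0.8,-0.8,-0.8,-0.8,-0.8,-0.8,-0.8,-0.8,-0.8]}'
```

```text
time: 16.95
tcp_pos: [0.5118, -0.3467, 0.2716]
tcp_rot: [-3.133, -0.21, 0.004]
force: [-0.7, 0.8, -1.5]
width: 0.0157
grasp_force: 39.9
time: 18.45
tcp_pos: [0.4612, 0.0703, 0.273]
tcp_rot: [3.134, 0.21, -0.002]
force: [0.1, 0.1, -1.3]
width: 0.0158
grasp_force: 39.8
```

Lower to about 9 cm lens height, then look.

```bash
python3 -m inch '{"angular":[[0,0,0],[0,0,0],[0,0,0],[0,0,0],[0,0,0],[0,0,0],[0,0,0]],"slide":[[0,0,-0.03],[0,0,-0.05],[0,0,-0.05],[0,0,-0.03],[0,0,-0.012],[0,0,0],[0,0,0]],"hand":[-0.8,-0.8,-0.8,-0.8,-0.8,-0.8,-0.8]}'; python3 - <<'E'
from h import *
s=ctrl.read_camera("scene");t=ctrl.read_camera("top");p=np.array(ctrl.get_state()["tcp_pos"]);print(p)
cr=lambda im,x,y:cv2.resize(im[y:y+100,x:x+80],(400,500),interpolation=cv2.INTER_CUBIC)
save("scene6.png",s);save("top6.png",t);save("c6.png",np.hstack([cr(s,295,185),cr(t,255,150)]))
z=p[2]-.014
for cam in("scene","top"):
    for l in("lens","dish"):
        print(cam,l,[(np.round(x["centre"],1),round(x["score"],2),ray(cam,x["centre"],z if l=="lens" else .006).round(4)) for x in ctrl.tip_of(cam,l)[:2]])
E
```

```text
time: 19.32
tcp_pos: [0.4627, 0.0709, 0.1027]
tcp_rot: [3.134, 0.209, 0.003]
force: [0.6, -0.9, -0.7]
width: 0.0158
grasp_force: 39.9
[0.46257482 0.07089907 0.10271503]
scene lens [(array([340.1, 227.1]), 0.64, array([0.5412, 0.085 , 0.0887]))]
scene dish [(array([339.2, 245.7]), 0.82, array([0.5434, 0.0896, 0.006 ])), (array([345.1, 202.2]), 0.75, array([0.388 , 0.0401, 0.006 ]))]
top lens []
top dish [(array([283.9, 141.6]), 0.52, array([0.6899, 0.1096, 0.006 ]))]
```

View pics/c6.png

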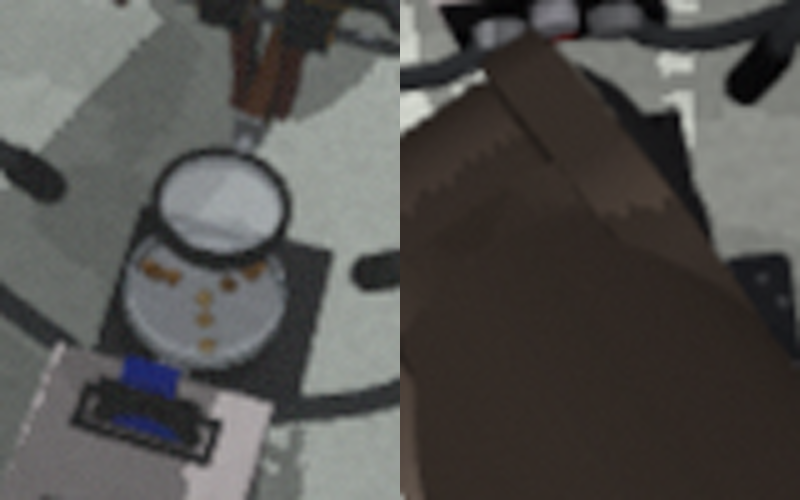

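```bash
cat > lf.py <<'E'
from m import *
def fit(file,zl,c0,box):
    S=cv2.cvtColor(cv2.imread(file),4);x0,y0,w,h=box
    b=cv2.resize(cv2.cvtColor(S[y0:y0+h,x0:x0+w],cv2.COLOR_RGB2GRAY),None,fx=K,fy=K,interpolation=cv2.INTER_CUBIC)
    # inner glass boundary: flood bright from centre
    m=(b>75).astype(np.uint8);_,l,st,_=cv2.connectedComponentsWithStats(m)
    u=((proj("scene",[c0])[0]-[x0,y0]+.5)*K).astype(int);k=l[u[1],u[0]];mk=cv2.morphologyEx((l==k).astype(np.uint8),cv2.MORPH_CLOSE,np.ones((41,41),np.uint8))
    cv2.imwrite("pics/mk.png",mk*255)
    th=np.linspace(0,2*np.pi,60)
    def disk(p,pit=None):
        d=np.c_[np.cos(th),np.sin(th),0*th]*p[2]; a=np.radians(7.6);X=d@[np.cos(a),np.sin(a),0]
        d[:,2]+=X*np.tan(p[3]/100*5);return d+[p[0],p[1],zl+.007]
    f=lambda p:-hull_iou("scene",box,mk,disk([p[0],p[1],p[2],p[3]]))
    r=minimize(f,[c0[0],c0[1],.032,0],method="Nelder-Mead",options=dict(maxiter=400,initial_simplex=np.array([c0[0],c0[1],.032,0])+np.vstack([np.zeros(4),np.diag([.005,.005,.003,1.5])])))
    print("lens",r.x[:3].round(4),"pitch",r.x[3]/20,"iou",-r.fun,"area",mk.sum()/64)
E
python3 - <<'E'
from lf import *
fit("pics/scene6.png",.0887,[.547,.081,.0957],(320,208,40,36))
fit("pics/scene0.png",.0,[.597,-.339,.007],(186,188,34,32))
print("lens rim centre",ray("scene",(339,226.2),.0957))
print("dish",[ray("scene",(335.6,243.4),z).round(4) for z in(.012,.016,.021)])
# dish outline extents predicted for candidates
th=np.linspace(0,6.283,72)
for x,y in((.547,.08),(.550,.081),(.545,.08)):
    P=np.vstack([np.c_[x+.045*np.cos(th),y+.045*np.sin(th),0*th+z] for z in(.006,.021)]);q=proj("scene",P)
    print((x,y),((q.min(0)-[285,215]+.5)*5).round(),((q.max(0)-[285,215]+.5)*5).round())
    q=proj("top",P);print("  top",q.min(0).round(1),q.max(0).round(1))
T=cv2.imread("pics/top0.png")[170:225,265:322];hsv=T.max(2).astype(int)
m=((hsv>105)).astype(np.uint8)
n,l,st,_=cv2.connectedComponentsWithStats(cv2.morphologyEx(m,cv2.MORPH_CLOSE,np.ones((3,3),np.uint8)));k=l[27,29];print(st[k]+[265,170,0,0,0])
E
```

```text
lens [0.542  0.0812 0.0324] pitch 0.045701872402732345 iou 0.9812198770151238 area 373.5625
lens [ 0.5937 -0.3433  0.0321] pitch 0.033206359178612 iou 0.9783429717927534 area 261.6875
lens rim centre [0.54482826 0.08290648 0.0957    ]
dish [array([0.5448, 0.0787, 0.012 ]), array([0.5473, 0.0796, 0.016 ]), array([0.5505, 0.0807, 0.021 ])]
(0.547, 0.08) [176.  74.] [338. 223.]
  top [275.6 177.7] [312.2 214.3]
(0.55, 0.081) [175.  78.] [337. 228.]
  top [275.2 176.5] [311.8 213.1]
(0.545, 0.08) [177.  71.] [339. 220.]
  top [275.5 178.4] [312.1 215.1]
[ 265  170   57   55 2046]
```

```bash
python3 -m inch '{"angular":[[0,0,0],[0,0,0],[0,0,0],[0,0,0],[0,0,0],[0,0,0],[0,0,0],[0,0,0]],"slide":[[0.001,-0.001,-0.015],[0,0,-0.015],[0,0,-0.01],[0,0,-0.0065],[0,0,0],[0,0,0],[0,0,0],[0,0,0]],"hand":[-0.8,-0.8,-0.8,-0.8,-0.8,-0.8,-0.8,-0.8]}'; python3 - <<'E'
from lf import *
s=ctrl.read_camera("scene");p=np.array(ctrl.get_state()["tcp_pos"]);print(p)
save("scene7.png",s);save("c7.png",cv2.resize(s[195:285,295:385],(540,540),interpolation=cv2.INTER_CUBIC))
fit("pics/scene7.png",p[2]-.014,[.547,.081,p[2]-.007],(315,212,44,42))
th=np.linspace(0,6.283,72)
for n,x,y,r,z in(("dish",.546,.080,.045,(.006,.021)),("lens",.546,.081,.036,(p[2]-.014,p[2]))):
    q=proj("scene",np.vstack([np.c_[x+r*np.cos(th),y+r*np.sin(th),0*th+k] for k in z]));q=((q-[295,195]+.5)*6).round();print(n,q.min(0),q.max(0))
E
```

```text
time: 20.62
tcp_pos: [0.463, 0.0699, 0.0554]
tcp_rot: [3.134, 0.21, 0.001]
force: [-0.3, 0.7, -0.6]
width: 0.0158
grasp_force: 39.9
[0.46294049 0.06988207 0.05533772]
lens [0.5427 0.0804 0.0325] pitch 0.040544329671095544 iou 0.9805023561454326 area 357.5625
dish [152. 207.] [346. 386.]
lens [175. 180.] [336. 328.]
```

View pics/c7.png

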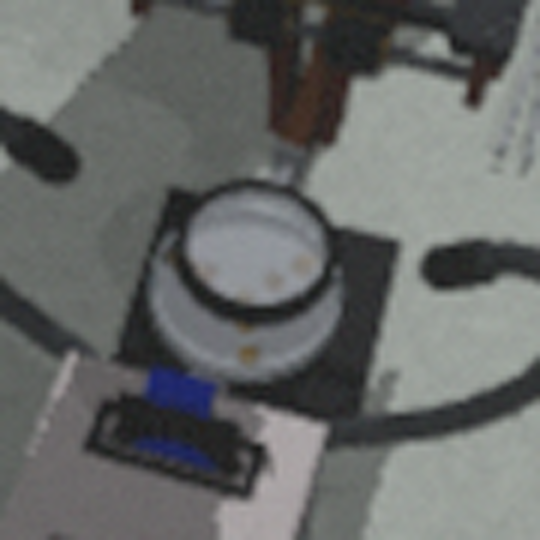

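The lens (crop centre 257,252) sits over the dish (247,290 including its base), within about 3 mm of the prediction, and it is level. One small correction, then I hand it in.

```bash
python3 -m inch '{"angular":[[0,0,0],[0,0,0],[0,0,0],[0,0,0],[0,0,0],[0,0,0]],"slide":[[-0.001,-0.0015,0.001],[0,0,0],[0,0,0],[0,0,0],[0,0,0],[0,0,0]],"hand":[-0.8,-0.8,-0.8,-0.8,-0.8,-0.8]}'; python3 -c "
from rig import ctrl
print(ctrl.finish_job())"
```

```text
time: 21.42
tcp_pos: [0.4618, 0.0685, 0.0561]
tcp_rot: [3.135, 0.21, 0.0]
force: [-0.7, 0.7, -0.7]
width: 0.0159
grasp_force: 39.9
the job is handed in; nothing more can be done
None
```

I handed the job in at 21 s: the blue filter is fully home in the light source and released, and the arm is holding the lens level over the dish, about 21 mm above its rim and, by the camera, within about 3 mm of centre; the hand-in gave no verdict.

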